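Unpile the dried jar lids and take the drip grate off its pins

TASK

Clear the drying stand: take the pile of three wooden lids apart and close each jar with the lid of its own size, fully down on the rim. Then lift the bare grate straight up off the stand's two pins, keeping it level throughout, and lay it flat on the draining mat, lengthwise along it and centred. Leave the kitchen timer where it stands.

Things in the scene. Friction and masses are not known exactly. Their poses are not given: they have to be found in the camera images.
- small_lid_mid (a point): The small round wooden jar lid, a disc-shaped stopper 22 mm high in all: the upper 14 mm is a head of diameter 44 mm (grip it by the head), the lower 8 mm is a plug of diameter 26 mm that tapers to 20 mm at its foot. It stands on its plug, at the start it is the top of the pile. The point is on its axis, half-way up (11 mm over its foot, 3 mm over the underside of the head); z is up along the axis.
- medium_lid_mid (a point): The medium round wooden jar lid, a disc-shaped stopper 22 mm high in all: the upper 14 mm is a head of diameter 54 mm (grip it by the head), the lower 8 mm is a plug of diameter 36 mm that tapers to 30 mm at its foot. It stands on its plug, at the start it lies between the small and the large lid. The point is on its axis, half-way up (11 mm over its foot, 3 mm over the underside of the head); z is up along the axis.
- large_lid_mid (a point): The large round wooden jar lid, a disc-shaped stopper 22 mm high in all: the upper 14 mm is a head of diameter 64 mm (grip it by the head), the lower 8 mm is a plug of diameter 46 mm that tapers to 40 mm at its foot. It stands on its plug, at the start it is the bottom lid of the pile and stands on the grate. The point is on its axis, half-way up (11 mm over its foot, 3 mm over the underside of the head); z is up along the axis.
- small_mouth (a point): The small open jar: white stoneware, 62 mm tall, 42 mm outside and 34 mm inside diameter, it stands firmly and cannot be shifted. The point is the centre of its mouth, level with the rim; z is up. With its lid on, the head of the lid rests on the rim, so the middle point of the lid stands 3 mm over this point.
- medium_mouth (a point): The medium open jar: white stoneware, 56 mm tall, 52 mm outside and 44 mm inside diameter, it stands firmly and cannot be shifted. The point is the centre of its mouth, level with the rim; z is up. With its lid on, the head of the lid rests on the rim, so the middle point of the lid stands 3 mm over this point.
- large_mouth (a point): The large open jar: white stoneware, 50 mm tall, 62 mm outside and 54 mm inside diameter, it stands firmly and cannot be shifted. The point is the centre of its mouth, level with the rim; z is up. With its lid on, the head of the lid rests on the rim, so the middle point of the lid stands 3 mm over this point.
- grate_mid (a point): Aluminium drip grate: a flat plate 116 mm long (its x), 60 mm wide (its y), 12 mm thick, with a pin hole of 11 mm 47 mm either side of its centre and two cross slots. The point is the centre of the plate, half-way through its thickness. At the start it lies level on the drying stand, its underside 20 mm over the worktop, held by the stand's two pins. Grip it across its width at the middle, where the pile of lids stood.
- stand_foot (a point): Drying stand, which stands firmly: a low grey foot 130 mm long (its x), 54 mm wide, 8 mm thick, with two upright steel pins of 8 mm diameter 47 mm either side of its centre. Shoulders round the pins carry the grate 20 mm over the worktop; the pin tips stand 44 mm over the worktop, 12 mm over the top of the grate. The point is the centre of its underside, on the worktop.
- mat_top (a point): Flat black rubber draining mat, 142 mm long (its x), 92 mm wide (its y), 5 mm thick, fixed. The point is the centre of its top face.
- timer_mid (a point): Round kitchen timer, red on a white base, loose, 61 mm across and 42 mm high, a bystander standing between the task's things. The point is on its axis, half-way up (21 mm over the worktop). (Beyond the far left side of the work a wall shelf hangs 0.5 m over the worktop: keep the wrist low and short of it.)

How it is judged:
By the outcome, as a careful person would: the job done as asked, in the order asked, and still so for the second after the job is handed in, with the robot touching nothing.
It also fails if it takes over 96 s, if anything falls off the work surface, if the arm or the gripper's body presses on something with over 40 N, if the wrist force passes 120 N, or if a joint passes its speed limit or range.

ROBOT

A 6-joint arm with a two-finger parallel gripper is mounted at the origin on a cart in front of the work surface, level with it; the furniture and walls round the work are solid. World frame = base frame: x ahead of the robot, y to its left, z up, the work surface at z = 0. Lengths are in m, angles in rad, forces in N, time in s.
With the tool pointing down it reaches from about 0.3 to 0.75 m from the base axis. Payload 8.5 kg.
Tool frame: the origin (TCP) lies on the centre line of the jaws, within the pads' length; the fingertips stand 17 mm ahead of it and the grasp point (between the pads) lies 2 mm behind it; z points along the fingers, y is the line along which they close (so a half turn about z gives the same grasp; the last joint's range is limited). The gripper opens to 88 mm and grips with 3 to 60 N. Pads are 18 mm wide; open, the fingers measure 123 mm over their backs; the gripper's body (75 mm by 187 mm) begins 45 mm behind the grasp point.
Start: joints at [1.106, 0.381, 1.297, -0, 1.464, -0.215], TCP at [0.136, 0.533, 0.256] pointing down, gripper open.
Joint ranges: [-3.11, 3.11], [-0.89, 2.33], [0.22, 2.48], [-1.42, 4.56], [0.17, 2.85], [-2.88, 2.88]. Speed limits (rad/s): [2.39, 2.39, 3.14, 3.14, 3.14, 3.14].

INTERFACE

Orientations are given as a unit quaternion [x, y, z, w].
In Python, from workcell import manip gives the robot as it stands. The module is installed in compiled form; this text tells all that it offers.
- The arm moves only by the tool send_rows, never from a script. Its argument "commands" is a list of rows, each a list of 6 numbers: the shift along the tool's x, y, z in m, then the turn, a rotation vector about the tool's x, y, z in degrees. In form: [[x, y, z, wx, wy, wz], ...]. A call has 1 to 12 rows; each row shifts and turns the commanded pose from where the row before left it, along the tool's axes as they then stand; what a row does not reach is not made up. A row lasts 1/10 s, in which the tool goes at most 50 mm and 8.59 degrees, less where a joint would pass 70% of its speed; a pose out of reach is approached as far as the arm can. A call is refused whole if a number of a shift passes 0.05 or a number of a turn 8.59, either way. A call with a gripper value outside its range is refused whole. "jaw" is the opening in per cent of the stroke, from 0 (shut) to 100 (fully open), set as the call begins (left out, the last holds). The fingers move at their own pace and stop on an object; "grip_force" is the grip in N (left out, the last holds). Time passes only in rows, so rows that do not move let the fingers close. It gives the time, the measured TCP pose, the force, the opening and the grip force at its end, in the units of the state.
- manip.read_state(): the state, without advancing time (a new reading comes with each control period).
- manip.camera(name): name is "side" or "top"; returns the picture (420x560x3 uint8, red, green, blue); there is no depth.
- manip.camera_model(name): a dict with "fx", "fy", "cx", "cy" (pixels), "R" (3x3) and "t" (3): a world point X has camera coordinates R X + t. Camera axes: x right, y down, z forward; pixel columns grow to the right and rows downward; lengths in m; the calibration is good to about 2 mm. A picture is of the moment at which its call begins. camera_model takes no time and is no camera call.
- manip.sign_off(): hands the job in; it is judged then, once.
The state is a dict: "time_s": time; "joint_positions": joint angles; "dq": joint speeds; "joint_efforts": joint torques, N m; "position": TCP position; "orientation": TCP orientation; "wrist_force": force on the tool from outside, world axes, zero at the start; "ft_torque": the same for the moment, N m; "width": finger opening in m; "grasp_force": force on a finger pad.
Only numpy, scipy, OpenCV 4.12 (cv2) and the standard library are available. Lean on these libraries where they do the work, as an engineer would, in place of code of your own. Each camera call takes 0.05 s, during which the arm holds its last target. There are 200 camera calls.

## Working session

There is one attempt and no reset: what is moved stays moved. The work goes in short steps, Python scripts to look and compute and a tool call to move; the robot and the scene stay as the last step left them, time stands still between calls to the robot, and variables do not carry over. Pictures are saved under pics/ and viewed, at most 14 in all, crops included, and the job is handed in when it is done.

Besides the shell and the picture viewer there is one more tool, called after "Request:" as a command line: name --pt "numbers of a row" for each row, then --argument value for the rest. send_rows: Moves the arm, as the interface text tells. Its arguments: {"type":"object","properties":{"commands":{"type":"array"},"jaw":{"type":"number"},"grip_force":{"type":"number"}},"required":["commands"]}

```bash
mkdir -p pics
python3 - <<'E'
from workcell import manip
import cv2,numpy as np
np.set_printoptions(precision=4,suppress=True)
for n in("top","side"):
    im=manip.camera(n); cv2.imwrite(f"pics/{n}0.png",im[:,:,::-1])
    m=manip.camera_model(n); print(n,m["fx"],m["fy"],m["cx"],m["cy"]);print(np.array(m["R"]),m["t"], -np.array(m["R"]).T@np.array(m["t"]))
s=manip.read_state();print(s)
E
```

```text
top 437.889499372744 437.889499372744 279.20733391416894 200.82013059845184
[[-0.0424 -0.9991  0.0037]
 [-0.9752  0.0406 -0.2176]
 [ 0.2173 -0.0129 -0.976 ]] [-0.2714  0.5002  0.8034] [ 0.3017 -0.2811  0.894 ]
side 518.7312771111765 518.7312771111765 271.8930854873943 200.88636912744363
[[-0.9473 -0.32   -0.013 ]
 [-0.1624  0.5151 -0.8416]
 [ 0.276  -0.7952 -0.5399]] [0.3494 0.289  0.6323] [0.2034 0.4658 0.5892]
{'time_s': 0.1, 'joint_positions': array([ 1.1057,  0.3811,  1.2981,  0.    ,  1.4636, -0.2153]), 'dq': array([ 0.0017, -0.0008, -0.0024, -0.0001,  0.0006,  0.0004]), 'joint_efforts': array([  0.0042, -43.8654, -22.4914,   0.0715,   0.0342,  -0.    ]), 'position': array([0.1359, 0.5327, 0.2552]), 'orientation': array([ 0.1246,  0.9922, -0.0006, -0.0002]), 'wrist_force': array([-0.0084, -0.4073,  1.1433]), 'ft_torque': array([ 0.065 ,  0.0258, -0.0057]), 'grasp_force': 0.0, 'width': 0.08825202783985361}
```

View pics/top0.png

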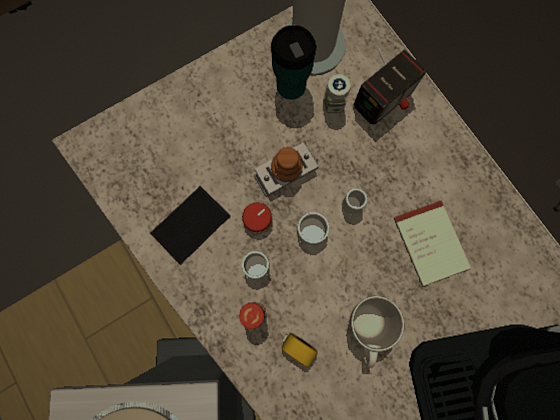

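View pics/side0.png

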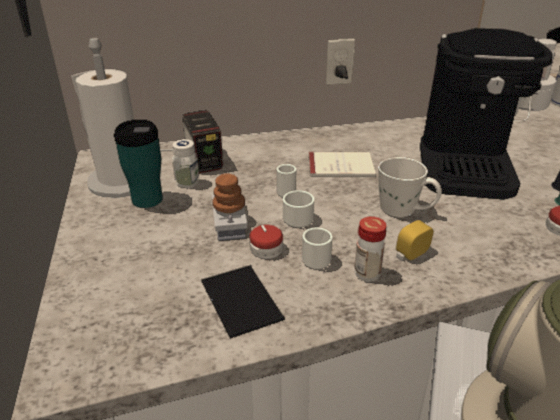

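Top view: the pile is at about (288,162), the mat at (190,225), the timer at (257,217), and the jars at (313,229), (256,266) and (356,202). The side view agrees. Next I'll enlarge crops to get accurate pixels.

Run:
```python
import cv2
t=cv2.imread("pics/top0.png")[130:290,145:385]; s=cv2.imread("pics/side0.png")[155:335,190:350]
cv2.imwrite("pics/topc.png",cv2.resize(t,None,fx=3.3333,fy=3.3333,interpolation=cv2.INTER_CUBIC))
cv2.imwrite("pics/sidec.png",cv2.resize(s,None,fx=3.3333,fy=3.3333,interpolation=cv2.INTER_CUBIC))
```

```text
(no output)
```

View pics/topc.png

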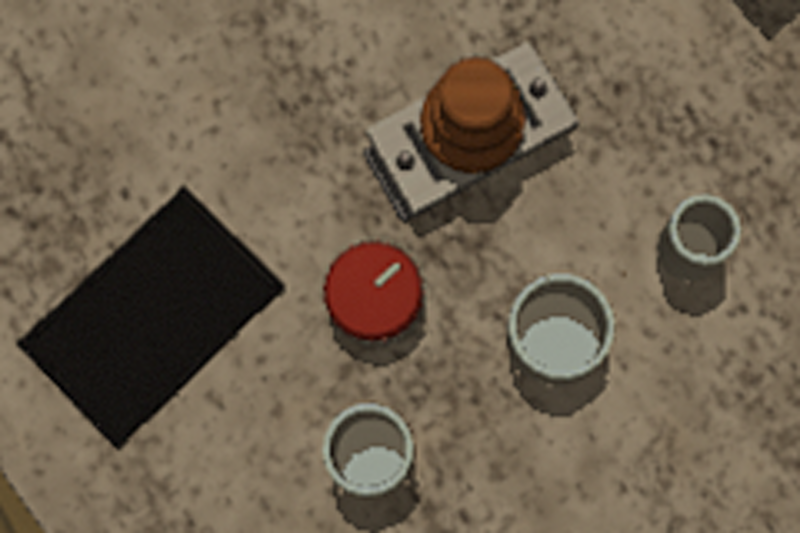

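View pics/sidec.png

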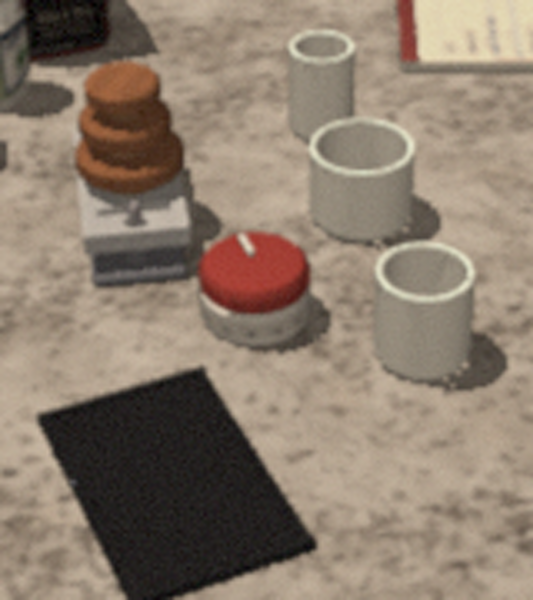

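```bash
cat > h.py <<'E'
import numpy as np, cv2
from scipy.optimize import least_squares
from workcell import manip
np.set_printoptions(precision=4,suppress=True)
CM={n:manip.camera_model(n) for n in("top","side")}
OFF={"top":(145,130),"side":(190,155)}
def proj(n,X):
    m=CM[n];c=np.atleast_2d(X)@np.array(m["R"]).T+np.array(m["t"])
    return np.c_[m["fx"]*c[:,0]/c[:,2]+m["cx"],m["fy"]*c[:,1]/c[:,2]+m["cy"]]
def full(n,p,off=None,k=3.33333): return (np.atleast_2d(p)+.5)/k-.5+np.array(off or OFF[n])
A=np.linspace(0,2*np.pi,72)
def circ(n,x,y,z,r):
    p=proj(n,np.c_[x+r*np.cos(A),y+r*np.sin(A),0*A+z]);return (p.max(0)+p.min(0))/2
def fitc(obs,z,r,free=False):
    f=lambda q:np.concatenate([circ(n,q[0],q[1],q[2] if free else z,r)-p for n,p in obs])
    s=least_squares(f,[.35,.25,z] if free else [.35,.25]);return s.x,s.fun
def fitp(obs,yaw0):
    def f(q):
        c,s=np.cos(q[2]),np.sin(q[2]);R=np.array([[c,-s],[s,c]])
        return np.concatenate([(proj(n,np.r_[R@np.array(l[:2])+q[:2],l[2]])[0]-p) for n,l,p in obs])
    s=least_squares(f,[.35,.3,yaw0]);return s.x,s.fun
E
python3 - <<'E'
from h import *
F=lambda n,p:full(n,p)[0]
for nm,z,r,t,s in [("small",.062,.021,(704.5,231),(321.5,47)),("large",.05,.031,(561,328),(361.5,146)),("medium",.056,.026,(369,448.5),(424.5,272)),("lid",.098,.022,(477.5,93.5),(123,83)),("timer",.042,.0305,(373.5,290),(254,271))]:
    T,S=("top",F("top",t)),("side",F("side",s))
    print(nm,fitc([T],z,r)[0],fitc([S],z,r)[0],*fitc([T,S],z,r),"free",fitc([T,S],z,r,True)[0])
# mat: long axis from (119,448)->(285,289) ; corners
def go(nm,o):
    b=None
    for y0 in np.arange(-3,3.2,.5):
        q=fitp(o,y0)
        if b is None or (q[1]**2).sum()<(b[1]**2).sum(): b=q
    print(nm,b)
a,b=.071,.046
go("mat",[("top",l+(.005,),F("top",p)) for l,p in [((a,b),(183,187)),((a,-b),(285,289)),((-a,-b),(119,448)),((-a,b),(19,344))]])
go("matS",[("side",l+(.005,),F("side",p)) for l,p in [((-a,-b),(316,545)),((a,-b),(205,368)),((a,b),(38,415)),((-a,b),(133,600))]]) 
a,b=.058,.03
go("grate",[("top",l,F("top",p)) for l,p in [((a,b,.032),(530,40)),((a,-b,.032),(578,126)),((-a,-b,.032),(412,218)),((-a,b,.032),(368,130)),((.047,0,.044),(538,87)),((-.047,0,.044),(405,159))]])
E
```

```text
small [ 0.4845 -0.4418] [ 0.4845 -0.4373] [ 0.4849 -0.4409] [-0.4721 -0.1539  0.3399 -0.8525] free [ 0.4856 -0.4424  0.059 ]
large [ 0.4328 -0.3556] [ 0.4337 -0.3526] [ 0.4335 -0.3548] [-0.4271 -0.3123  0.4405 -0.5653] free [ 0.4338 -0.3557  0.048 ]
medium [ 0.3671 -0.2417] [ 0.3663 -0.2368] [ 0.367  -0.2402] [-0.7705  0.1272  0.1227 -1.1854] free [ 0.3674 -0.2415  0.0524]
lid [ 0.5624 -0.3117] [ 0.5597 -0.3027] [ 0.5622 -0.3097] [-1.0415  0.1576  0.214  -1.9926] free [ 0.5642 -0.312   0.0921]
timer [ 0.4614 -0.2465] [ 0.4569 -0.2289] [ 0.4605 -0.2411] [-2.7341  0.5806  0.3344 -4.2379] free [ 0.4635 -0.2461  0.0285]
mat (array([ 0.4578, -0.1083,  5.4623]), array([ 0.6707, -0.5009,  0.6063, -0.7596, -0.3666,  0.9101, -0.8814,
        0.2483]))
matS (array([ 0.4574, -0.1061, -0.8335]), array([ 0.7581, -0.4251,  0.086 , -1.1209, -0.2256, -0.7859, -0.6101,
        1.6934]))
grate (array([ 0.5617, -0.3099, -1.1012]), array([-0.2052,  1.2685,  0.02  , -0.3773,  0.4104, -1.0906, -0.6016,
        0.4745,  0.431 , -0.1977, -0.0646, -0.0249]))
```

Results: the jars, pile, grate and mat are consistent between the two views to within 2–4 mm, and the heights agree. Before moving I'll check the tall bystanders (thermos, can, spice jar, mug).

Run:
```python
from h import *
def tri(a,b):
    f=lambda X:np.concatenate([proj("top",X)[0]-a,proj("side",X)[0]-b]);s=least_squares(f,[.4,-.2,.1]);return s.x,abs(s.fun).max()
for n,a,b in [("thermos top",(294,46),(138,132)),("can top",(339,83),(184,147)),("spice top",(252,315),(371,226)),("mug top",(377,322),(401,178)),("clip",(300,348),(413,238)),("teabox",(405,66),(200,120))]: print(n,*tri(a,b))
```

```text
thermos top [ 0.7595 -0.3318  0.1561] 1.1550968470311318
can top [ 0.7152 -0.4231  0.0864] 1.8928916904085327
spice top [ 0.2761 -0.2349  0.0978] 0.5120393942469832
mug top [ 0.2522 -0.4606  0.0669] 0.06133169749796252
clip [ 0.2093 -0.3196  0.0284] 0.22054262097850597
teabox [ 0.7442 -0.5591  0.0891] 2.851184641259465
```

Request:
send_rows --pt "0 0 0 0 0 8" --pt "0 0 0 0 0 8" --jaw 100

```text
time_s: 0.3
position: [0.1359, 0.5328, 0.2554]
orientation: [0.264, 0.964, -0.0, -0.0]
wrist_force: [0.6, 0.1, -0.9]
width: 0.0879
grasp_force: 0.0
```

Clear: the thermos is about 0.2 m from the pile, and the spice jar top is 98 mm high, 0.09 m from the medium jar. Now I'll turn the jaws across the grate (26.9°) and fly over.

Request:
send_rows --pt "0 0 0 0 0 8.1" --pt "0 0 0 0 0 8.1" --pt "0 0 0 0 0 8.1" --pt "0 0 0 0 0 8.1" --pt "-0.045 0 0 0 0 0" --pt "-0.045 0 0 0 0 0" --pt "-0.045 0 0 0 0 0" --pt "-0.045 0 0 0 0 0" --pt "-0.045 0 0 0 0 0" --pt "-0.045 0 0 0 0 0" --pt "-0.045 0 0 0 0 0" --pt "-0.045 0 0 0 0 0"

```text
time_s: 1.5
position: [0.3012, 0.2113, 0.2557]
orientation: [0.52, 0.854, -0.0, 0.0]
wrist_force: [0.9, 0.9, 0.1]
width: 0.0878
grasp_force: 0.0
```

Request:
send_rows --pt "-0.045 0 0 0 0 0" --pt "-0.045 0 0 0 0 0" --pt "-0.045 0 0 0 0 0" --pt "-0.045 0 0 0 0 0" --pt "-0.045 0 0 0 0 0" --pt "-0.045 0 0 0 0 0" --pt "-0.045 0 0 0 0 0" --pt "-0.045 0 0 0 0 0" --pt "-0.045 0 0 0 0 0" --pt "-0.045 0 0 0 0 0" --pt "-0.045 0 0 0 0 0" --pt "-0.045 0 0 0 0 0"

```text
time_s: 2.7
position: [0.549, -0.2686, 0.2553]
orientation: [0.52, 0.854, 0.0, -0.0]
wrist_force: [0.4, 0.5, 0.0]
width: 0.0882
grasp_force: 0.0
```

Request:
send_rows --pt "0 0 0 0 0 0" --pt "0 0 0 0 0 0"

```text
time_s: 2.9
position: [0.5484, -0.2673, 0.2547]
orientation: [0.521, 0.854, 0.0, -0.001]
wrist_force: [-0.1, 1.0, 0.4]
width: 0.0884
grasp_force: 0.0
```

```bash
cat >> h.py <<'E'
def pose():
    s=manip.read_state();q=s["orientation"];th=2*np.arctan2(q[1],q[0])-np.pi/2
    return s["position"],th,s
def to(x,y,z,thdeg=None):
    """prints tool-frame shift to world target, at current yaw; and wz turn (deg)"""
    p,th,s=pose();d=np.array([x,y,z])-p
    print("shift",np.array([-np.sin(th)*d[0]+np.cos(th)*d[1],np.cos(th)*d[0]+np.sin(th)*d[1],-d[2]]),"theta",np.degrees(th),"q6",s["joint_positions"][5], "turn",None if thdeg is None else np.degrees(th)-thdeg)
E
python3 -c "
from h import *
to(.562,-.310,.102)"
```

```text
shift [-0.0442 -0.0075  0.1527] theta 27.233946925071773 q6 -1.1227163369088136 turn None
```

Request:
send_rows --pt "-0.0445 -0.0075 0 0 0 0.4" --pt "0 0 0.04 0 0 0" --pt "0 0 0.04 0 0 0" --pt "0 0 0.03 0 0 0" --pt "0 0 0 0 0 0" --pt "0 0 0 0 0 0"

```text
time_s: 3.5
position: [0.5626, -0.3092, 0.1471]
orientation: [0.523, 0.852, -0.0, 0.0]
wrist_force: [-0.4, -0.3, 0.3]
width: 0.088
grasp_force: 0.0
```

Run:
```python
from h import *
to(.562,-.310,.102)
a=manip.camera("side");b=manip.camera("top")
a=cv2.resize(a[120:270,160:310],None,fx=2.6667,fy=2.6667,interpolation=2);b=cv2.resize(b[90:240,215:365],None,fx=2.6667,fy=2.6667,interpolation=2)
cv2.imwrite("pics/p1.png",np.hstack([a,b])[:,:,::-1])
```

```text
shift [-0.0004 -0.0008  0.0451] theta 26.937116193117173 q6 -1.1568912882299933 turn None
```

View pics/p1.png

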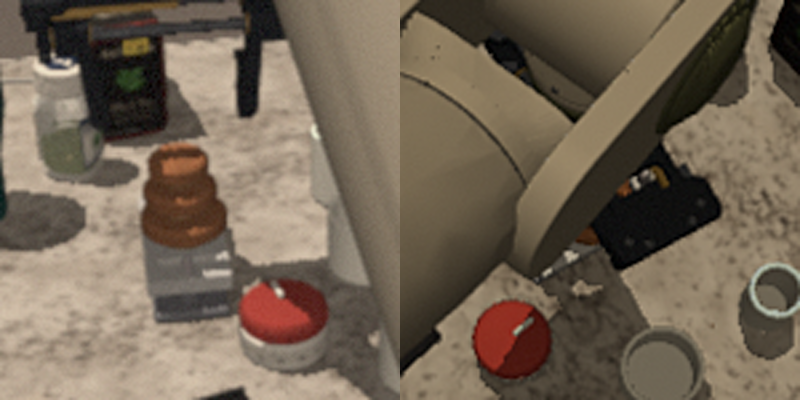

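Side half: the pile is intact, with its top at crop (178,160), and the right finger's tip is near (247,110). Top half: the gripper is over the pile. I'll check the projected fingertips and pile numerically.

Run:
```python
from h import *
p,th,s=pose();y=np.array([np.cos(th),np.sin(th),0]);tip=p-[0,0,.017]
for k in(-1,1):
    for d in(.044,.0615):
        print(k,d,(proj("side",tip+k*d*y)[0]-[160,120])*2.6667)
print((proj("side",[.562,-.31,.098])[0]-[160,120])*2.6667)
```

```text
-1 0.044 [237.0808 106.4897]
-1 0.0615 [261.8948 104.5088]
1 0.044 [110.7364 116.5758]
1 0.0615 [ 85.2952 118.6068]
[178.4626 153.04  ]
```

Image and prediction agree: fingertip and lid share the same small calibration offset. Now I'll descend and grip the small lid.

Request:
send_rows --pt "0 0 0.025 0 0 0" --pt "0 0 0.02 0 0 0" --pt "0 0 0 0 0 0" --pt "0 0 0 0 0 0"

```text
time_s: 4.0
position: [0.5628, -0.3102, 0.1025]
orientation: [0.523, 0.852, -0.0, 0.001]
wrist_force: [-0.2, -0.2, 0.2]
width: 0.0881
grasp_force: 0.0
```

Request:
send_rows --pt "0 0 0 0 0 0" --pt "0 0 0 0 0 0" --pt "0 0 0 0 0 0" --pt "0 0 0 0 0 0" --pt "0 0 0 0 0 0" --pt "0 0 0 0 0 0" --pt "0 0 0 0 0 0" --pt "0 0 0 0 0 0" --jaw 0 --grip_force 20

```text
time_s: 4.8
position: [0.5624, -0.3099, 0.1008]
orientation: [0.523, 0.852, 0.0, 0.0]
wrist_force: [0.4, 0.8, 0.6]
width: 0.043
grasp_force: 20.0
```

Request:
send_rows --pt "0 0 -0.02 0 0 0" --pt "0 0 -0.04 0 0 0" --pt "-0.0205 -0.032 0 0 0 0" --pt "-0.0205 -0.032 0 0 0 0" --pt "-0.0205 -0.032 0 0 0 0" --pt "-0.0205 -0.032 0 0 0 0" --pt "0 0 0.02 0 0 0" --pt "0 0 0 0 0 0" --pt "0 0 0 0 0 0"

```text
time_s: 5.7
position: [0.4854, -0.4405, 0.1407]
orientation: [0.523, 0.852, 0.0, -0.0]
wrist_force: [-0.2, -0.0, 0.8]
width: 0.0431
grasp_force: 20.0
```

Run:
```python
from h import *
to(.485,-.4409,.082)
a=manip.camera("side");b=manip.camera("top")
a=cv2.resize(a[120:270,210:360],None,fx=2.6667,fy=2.6667,interpolation=2);b=cv2.resize(b[120:270,260:410],None,fx=2.6667,fy=2.6667,interpolation=2)
cv2.imwrite("pics/p2.png",np.hstack([a,b])[:,:,::-1])
p,th,s=pose();print((proj("side",[.485,-.441,p[2]-.102+.098])[0]-[210,120])*2.6667)
```

```text
shift [-0.0002 -0.0005  0.0587] theta 26.9107334400802 q6 -1.3869177393826788 turn None
[203.922   39.5929]
```

View pics/p2.png

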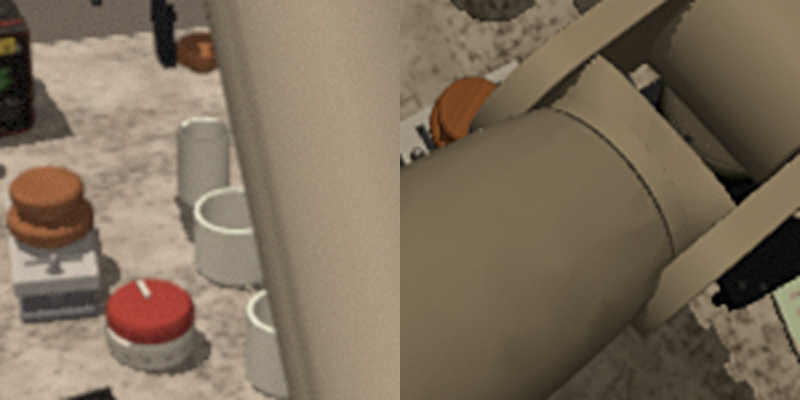

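The lid is held (orange disc at crop (200,50)) above the small jar at (203,125), and the other two lids are undisturbed. Now I'll lower it.

Request:
send_rows --pt "0 -0.0005 0.03 0 0 0" --pt "0 0 0.015 0 0 0" --pt "0 0 0.008 0 0 0" --pt "0 0 0.005 0 0 0" --pt "0 0 0.002 0 0 0" --pt "0 0 0 0 0 0" --pt "0 0 0 0 0 0"

```text
time_s: 6.5
position: [0.485, -0.4414, 0.0815]
orientation: [0.523, 0.852, -0.0, 0.001]
wrist_force: [0.2, -0.1, -0.5]
width: 0.0426
grasp_force: 20.0
```

Request:
send_rows --pt "0 0 0.0015 0 0 0" --pt "0 0 0.0015 0 0 0" --pt "0 0 0 0 0 0" --pt "0 0 0 0 0 0"

```text
time_s: 6.9
position: [0.4849, -0.4413, 0.0788]
orientation: [0.523, 0.852, -0.0, 0.001]
wrist_force: [-1.2, 1.3, 5.5]
width: 0.0426
grasp_force: 20.0
```

Contact at the expected height (5.5 N). Release and return for the medium lid.

Request:
send_rows --pt "0 0 0 0 0 0" --pt "0 0 0 0 0 0" --pt "0 0 0 0 0 0" --pt "0 0 0 0 0 0" --pt "0 0 -0.03 0 0 0" --pt "0 0 -0.04 0 0 0" --pt "0.0205 0.032 0 0 0 0" --pt "0.0205 0.032 0 0 0 0" --pt "0.0205 0.032 0 0 0 0" --pt "0.0205 0.032 0 0 0 0" --pt "0 0 0 0 0 0" --pt "0 0 0 0 0 0" --jaw 100

```text
time_s: 8.1
position: [0.5621, -0.3098, 0.1477]
orientation: [0.523, 0.852, -0.0, -0.0]
wrist_force: [-0.4, -0.8, -0.3]
width: 0.0881
grasp_force: 0.0
```

Run:
```python
from h import *
to(.562,-.310,.081)
b=manip.camera("top");a=manip.camera("side")
a=cv2.resize(a[140:290,180:330],None,fx=2.6667,fy=2.6667,interpolation=2);b=cv2.resize(b[120:270,250:400],None,fx=2.6667,fy=2.6667,interpolation=2)
cv2.imwrite("pics/p3.png",np.hstack([a,b])[:,:,::-1])
```

```text
shift [-0.0001 -0.0002  0.0667] theta 26.968414053443844 q6 -1.1583842909424324 turn None
```

View pics/p3.png

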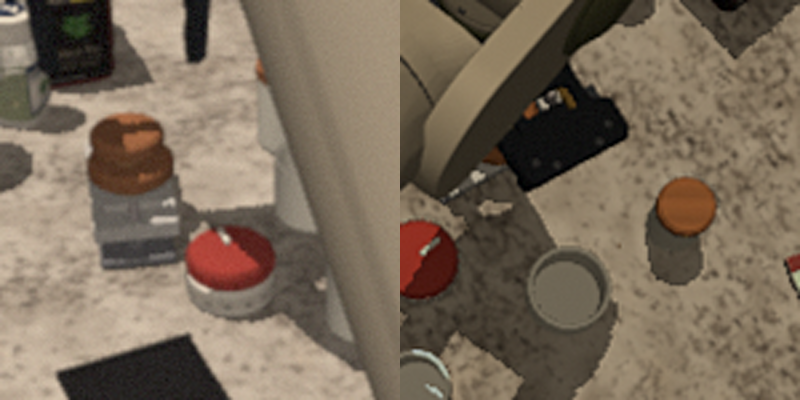

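The small lid is seated level (crop (686,207)). Next is the medium lid.

Request:
send_rows --pt "0 0 0.04 0 0 0" --pt "0 0 0.026 0 0 0" --pt "0 0 0 0 0 0" --pt "0 0 0 0 0 0"

```text
time_s: 8.6
position: [0.5617, -0.3113, 0.0824]
orientation: [0.524, 0.852, -0.0, 0.0]
wrist_force: [0.3, -0.0, 0.4]
width: 0.0882
grasp_force: 0.0
```

Request:
send_rows --pt "0 0 0 0 0 0" --pt "0 0 0 0 0 0" --pt "0 0 0 0 0 0" --pt "0 0 0 0 0 0" --pt "0 0 0 0 0 0" --pt "0 0 0 0 0 0" --pt "0 0 0 0 0 0" --jaw 0 --grip_force 20

```text
time_s: 9.3
position: [0.562, -0.3102, 0.0821]
orientation: [0.523, 0.852, -0.0, 0.0]
wrist_force: [-0.2, 0.4, 3.1]
width: 0.0528
grasp_force: 20.0
```

Request:
send_rows --pt "0 0 -0.02 0 0 0" --pt "0 0 -0.05 0 0 0" --pt "0.03 -0.0285 0 0 0 0" --pt "0.03 -0.0285 0 0 0 0" --pt "0.03 -0.0285 0 0 0 0" --pt "0.03 -0.0285 0 0 0 0" --pt "0.03 -0.0285 0 0 0 0" --pt "0 0 0 0 0 0" --pt "0 0 0 0 0 0"

```text
time_s: 10.2
position: [0.3668, -0.241, 0.1521]
orientation: [0.524, 0.852, -0.0, 0.0]
wrist_force: [0.8, -0.9, -0.4]
width: 0.0526
grasp_force: 20.0
```

Run:
```python
from h import *
to(.367,-.2405,.076)
```

```text
shift [0.0003 0.0004 0.0761] theta 26.83961969531114 q6 -1.3207890670648557 turn None
```

Request:
send_rows --pt "0.0003 0.0005 0.04 0 0 0" --pt "0 0 0.02 0 0 0" --pt "0 0 0.008 0 0 0" --pt "0 0 0.004 0 0 0" --pt "0 0 0.0015 0 0 0" --pt "0 0 0 0 0 0" --pt "0 0 0 0 0 0"

```text
time_s: 10.9
position: [0.3676, -0.2406, 0.0789]
orientation: [0.523, 0.852, -0.0, 0.001]
wrist_force: [-0.6, 0.3, 0.2]
width: 0.0528
grasp_force: 20.0
```

Request:
send_rows --pt "0 0 0.0015 0 0 0" --pt "0 0 0.0015 0 0 0" --pt "0 0 0 0 0 0" --pt "0 0 0 0 0 0"

```text
time_s: 11.3
position: [0.3674, -0.2405, 0.076]
orientation: [0.523, 0.852, -0.0, 0.001]
wrist_force: [-0.5, 1.3, 9.2]
width: 0.0529
grasp_force: 20.0
```

Seated. Release and go back for the large lid, with its grip TCP at about .060.

Request:
send_rows --pt "0 0 0 0 0 0" --pt "0 0 0 0 0 0" --pt "0 0 0 0 0 0" --pt "0 0 -0.03 0 0 0" --pt "0 0 -0.04 0 0 0" --pt "-0.03 0.0285 0 0 0 0" --pt "-0.03 0.0285 0 0 0 0" --pt "-0.03 0.0285 0 0 0 0" --pt "-0.03 0.0285 0 0 0 0" --pt "-0.03 0.0285 0 0 0 0" --pt "0 0 0 0 0 0" --pt "0 0 0 0 0 0" --jaw 100

```text
time_s: 12.5
position: [0.5621, -0.3094, 0.1442]
orientation: [0.523, 0.852, 0.0, -0.001]
wrist_force: [-0.2, -0.4, -0.2]
width: 0.0881
grasp_force: 0.0
```

Run:
```python
from h import *
to(.562,-.310,.060)
b=manip.camera("top");a=manip.camera("side")
a=cv2.resize(a[140:290,180:330],None,fx=2.6667,fy=2.6667,interpolation=2);b=cv2.resize(b[160:310,210:360],None,fx=2.6667,fy=2.6667,interpolation=2)
cv2.imwrite("pics/p4.png",np.hstack([a,b])[:,:,::-1])
```

```text
shift [-0.0005 -0.0004  0.0842] theta 26.9173315892384 q6 -1.1570455394929862 turn None
```

View pics/p4.png

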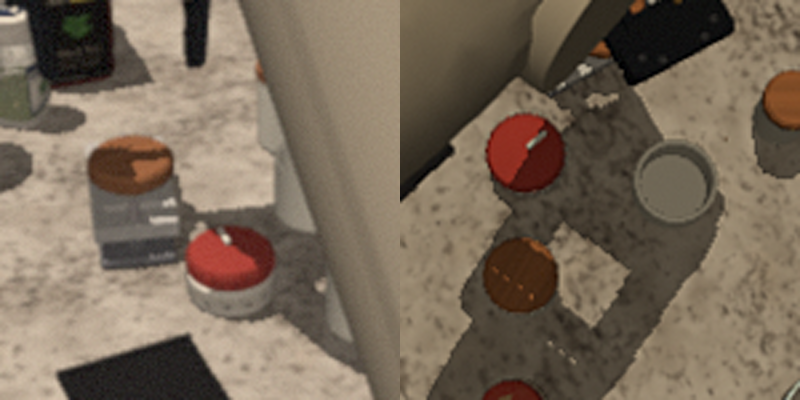

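The medium lid is seated (crop (521,274)) and the large lid is alone on the grate.

Request:
send_rows --pt "-0.0005 -0.0005 0.04 0 0 0" --pt "0 0 0.03 0 0 0" --pt "0 0 0.013 0 0 0" --pt "0 0 0 0 0 0" --pt "0 0 0 0 0 0"

```text
time_s: 13.1
position: [0.5622, -0.3107, 0.0637]
orientation: [0.523, 0.852, -0.0, 0.001]
wrist_force: [0.5, -0.3, 1.3]
width: 0.0882
grasp_force: 0.0
```

Request:
send_rows --pt "0 0 0 0 0 0" --pt "0 0 0 0 0 0" --pt "0 0 0 0 0 0" --pt "0 0 0 0 0 0" --pt "0 0 0 0 0 0" --pt "0 0 0 0 0 0" --jaw 0 --grip_force 20

```text
time_s: 13.7
position: [0.5621, -0.3105, 0.0629]
orientation: [0.523, 0.852, -0.0, 0.0]
wrist_force: [-1.2, 1.2, 5.9]
width: 0.0625
grasp_force: 20.0
```

Request:
send_rows --pt "0 0 -0.02 0 0 0" --pt "0 0 -0.05 0 0 0" --pt "0.0045 -0.0335 0 0 0 0" --pt "0.0045 -0.0335 0 0 0 0" --pt "0.0045 -0.0335 0 0 0 0" --pt "0.005 -0.034 0 0 0 0" --pt "0 0 0 0 0 0" --pt "0 0 0 0 0 0"

```text
time_s: 14.5
position: [0.4335, -0.3549, 0.1323]
orientation: [0.524, 0.852, 0.0, 0.0]
wrist_force: [0.3, -0.5, -0.4]
width: 0.0625
grasp_force: 20.0
```

Run:
```python
from h import *
to(.4335,-.355,.070)
```

```text
shift [-0.0001 -0.      0.0623] theta 26.813967899242446 q6 -1.365563661341031 turn None
```

Request:
send_rows --pt "0 0 0.035 0 0 0" --pt "0 0 0.015 0 0 0" --pt "0 0 0.005 0 0 0" --pt "0 0 0.002 0 0 0" --pt "0 0 0 0 0 0" --pt "0 0 0 0 0 0"

```text
time_s: 15.1
position: [0.4341, -0.3548, 0.076]
orientation: [0.523, 0.852, -0.0, 0.001]
wrist_force: [-0.6, -0.3, -0.3]
width: 0.0624
grasp_force: 20.0
```

Request:
send_rows --pt "0 0 0.0015 0 0 0" --pt "0 0 0.0015 0 0 0" --pt "0 0 0 0 0 0" --pt "0 0 0 0 0 0"

```text
time_s: 15.5
position: [0.4338, -0.3548, 0.0729]
orientation: [0.523, 0.852, -0.0, 0.001]
wrist_force: [-1.0, 0.9, 6.9]
width: 0.0628
grasp_force: 20.0
```

Seated. Release, and move aside to get a clear view of the bare grate.

Request:
send_rows --pt "0 0 0 0 0 0" --pt "0 0 0 0 0 0" --pt "0 0 0 0 0 0" --pt "0 0 -0.03 0 0 0" --pt "0 0 -0.05 0 0 0" --pt "0.044 0.022 0 0 0 0" --pt "0.044 0.022 0 0 0 0" --pt "0.044 0.022 0 0 0 0" --pt "0.044 0.022 0 0 0 0" --pt "0.044 0.022 0 0 0 0" --pt "0.044 0.022 0 0 0 0" --pt "0.044 0.022 0 0 0 0" --jaw 100

```text
time_s: 16.7
position: [0.4313, -0.0085, 0.1523]
orientation: [0.524, 0.852, 0.0, 0.0]
wrist_force: [1.6, -0.5, 0.4]
width: 0.0882
grasp_force: 0.0
```

Request:
send_rows --pt "0.044 0.022 0 0 0 0" --pt "0.044 0.022 0 0 0 0" --pt "0 0 0 0 0 0"

```text
time_s: 17.0
position: [0.4301, 0.0928, 0.1522]
orientation: [0.52, 0.854, 0.0, -0.0]
wrist_force: [1.4, 0.1, -0.3]
width: 0.0883
grasp_force: 0.0
```

Run:
```python
from h import *
b=manip.camera("top");a=manip.camera("side")
cv2.imwrite("pics/top5.png",b[:,:,::-1])
cv2.imwrite("pics/side5.png",a[:,:,::-1])
# 230..350 x 135..275 
c=cv2.resize(b[140:260,230:390],None,fx=5,fy=5,interpolation=2)
cv2.imwrite("pics/p5.png",c[:,:,::-1])
```

```text
(no output)
```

View pics/p5.png

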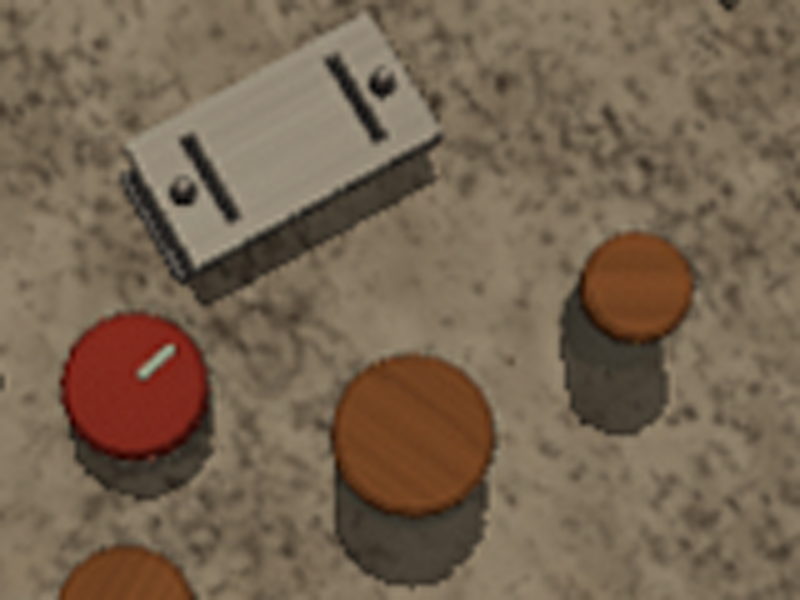

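All three lids sit level on their jars. The grate corners are at crop (370,12), (441,134), (188,271) and (125,152), the slot centres at (210,178) and (355,98), and the mat is unobstructed. Now I'll refit the grate.

Run:
```python
from h import *
F=lambda p:full("top",p,(230,140),5.)[0]
a,b=.058,.03
o=[("top",l,F(p)) for l,p in [((a,b,.032),(370,12)),((a,-b,.032),(441,134)),((-a,-b,.032),(188,271)),((-a,b,.032),(125,152)),((.047,0,.044),(383,77)),((-.047,0,.044),(182,185))]]
q=fitp(o,-1.1);print(q,np.degrees(q[0][2])+90)
q=fitp(o[:4],-1.1);print(q,np.degrees(q[0][2])+90)
# timer & mat from both cams already; target yaw mat
to(.562,-.3095,.06,26.9)
```

```text
(array([ 0.5625, -0.3093, -1.0979]), array([-0.5416,  0.5187, -0.0412,  0.2175,  1.2484, -0.1485, -0.4435,
       -1.1302, -0.063 ,  0.1336, -0.1791,  0.4263])) 27.095799012521752
(array([ 0.5622, -0.3092, -1.0968]), array([-0.6303,  0.6393, -0.1024,  0.326 ,  1.2145,  0.0167, -0.5066,
       -0.9539])) 27.15914123593327
shift [-0.4144 -0.0645  0.0922] theta 27.05192755030304 q6 -0.5387860583461926 turn 0.15192755030304284
```

Request:
send_rows --pt "-0.046 -0.007 0 0 0 0" --pt "-0.046 -0.007 0 0 0 0" --pt "-0.046 -0.007 0 0 0 0" --pt "-0.046 -0.007 0 0 0 0" --pt "-0.046 -0.007 0 0 0 0" --pt "-0.046 -0.007 0 0 0 0" --pt "-0.046 -0.007 0 0 0 0" --pt "-0.046 -0.007 0 0 0 0" --pt "-0.046 -0.007 0 0 0 0" --pt "0 0 0 0 0 0" --pt "0 0 0 0 0 0"

```text
time_s: 18.2
position: [0.5609, -0.3119, 0.1514]
orientation: [0.525, 0.851, 0.0, -0.001]
wrist_force: [-0.5, 0.8, -0.1]
width: 0.0879
grasp_force: 0.0
```

Run:
```python
from h import *
to(.5622,-.3095,.039,27.0)
```

```text
shift [0.0015 0.0022 0.1124] theta 26.678945876192074 q6 -1.1572269570550553 turn -0.32105412380792586
```

Request:
send_rows --pt "0.0015 0.002 0.04 0 0 -0.2" --pt "0 0 0.04 0 0 0" --pt "0 0 0.02 0 0 0" --pt "0 0 0.012 0 0 0" --pt "0 0 0 0 0 0" --pt "0 0 0 0 0 0"

```text
time_s: 18.8
position: [0.5635, -0.3076, 0.0415]
orientation: [0.522, 0.853, -0.0, 0.001]
wrist_force: [-0.1, 0.7, 0.1]
width: 0.0879
grasp_force: 0.0
```

Request:
send_rows --pt "0 0 0 0 0 0" --pt "0 0 0 0 0 0" --pt "0 0 0 0 0 0" --pt "0 0 0 0 0 0" --pt "0 0 0 0 0 0" --pt "0 0 0 0 0 0" --jaw 0 --grip_force 15

```text
time_s: 19.4
position: [0.5633, -0.3075, 0.0407]
orientation: [0.522, 0.853, -0.0, 0.0]
wrist_force: [-0.9, 0.3, 4.2]
width: 0.0599
grasp_force: 15.0
```

Run:
```python
from h import *
p,th,s=pose();f=s["wrist_force"];print(p,np.degrees(th),"fx,fy tool",-np.sin(th)*f[0]+np.cos(th)*f[1],np.cos(th)*f[0]+np.sin(th)*f[1],f,s["ft_torque"],s["width"])
```

```text
[ 0.5633 -0.3075  0.0407] 27.089223984797563 fx,fy tool 0.684448851388129 -0.6799643423833621 [-0.9171  0.2997  4.2399] [-0.021   0.2868 -0.0016] 0.05986776230930509
```

No side load on the pins. Firm up the grip and lift straight.

Request:
send_rows --pt "0 0 0 0 0 0" --pt "0 0 0 0 0 0" --pt "0 0 -0.003 0 0 0" --pt "0 0 -0.005 0 0 0" --pt "0 0 -0.005 0 0 0" --pt "0 0 0 0 0 0" --grip_force 40

```text
time_s: 20.0
position: [0.5633, -0.3076, 0.0539]
orientation: [0.522, 0.853, -0.0, 0.0]
wrist_force: [-0.9, 0.8, -1.2]
width: 0.0595
grasp_force: 40.0
```

Request:
send_rows --pt "0 0 -0.01 0 0 0" --pt "0 0 -0.015 0 0 0" --pt "0 0 -0.02 0 0 0" --pt "0 0 -0.02 0 0 0" --pt "0 0 0 0 0 -7.85" --pt "0 0 0 0 0 -7.85" --pt "0 0 0 0 0 0"

```text
time_s: 20.7
position: [0.5634, -0.3074, 0.1189]
orientation: [0.4, 0.917, -0.0, 0.0]
wrist_force: [0.2, 0.1, -2.2]
width: 0.0597
grasp_force: 40.0
```

Request:
send_rows --pt "0.0438 0.0118 0 0 0 0" --pt "0.0438 0.0118 0 0 0 0" --pt "0.0438 0.0118 0 0 0 0" --pt "0.0438 0.0118 0 0 0 0" --pt "0.0438 0.0118 0 0 0 0" --pt "0 0 0.03 0 0 0" --pt "0 0 0.03 0 0 0" --pt "0 0 0 0 0 0" --pt "0 0 0 0 0 0"

```text
time_s: 21.6
position: [0.4581, -0.1068, 0.0588]
orientation: [0.401, 0.916, 0.0, -0.0]
wrist_force: [0.4, -0.5, -0.8]
width: 0.0594
grasp_force: 40.0
```

Run:
```python
from h import *
to(.4576,-.1066,.024,42.8)
b=manip.camera("top");a=manip.camera("side")
a=cv2.resize(a[210:350,180:320],None,fx=2.857,fy=2.857,interpolation=2);b=cv2.resize(b[150:290,120:260],None,fx=2.857,fy=2.857,interpolation=2)
cv2.imwrite("pics/p6.png",np.hstack([a,b])[:,:,::-1])
```

```text
shift [ 0.0005 -0.0002  0.0348] theta 42.65823494015681 q6 -1.2261168495596229 turn -0.14176505984318766
```

View pics/p6.png

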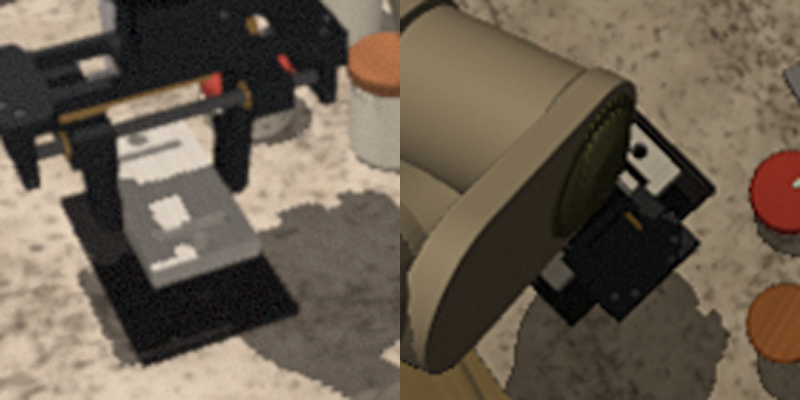

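The grate is level, aligned and centred over the mat. Now I'll lower it.

Request:
send_rows --pt "0.0005 0 0.015 0 0 0" --pt "0 0 0.01 0 0 0" --pt "0 0 0.004 0 0 0" --pt "0 0 0.0015 0 0 0" --pt "0 0 0 0 0 0" --pt "0 0 0 0 0 0"

```text
time_s: 22.3
position: [0.4577, -0.1063, 0.0281]
orientation: [0.4, 0.916, -0.0, 0.0]
wrist_force: [0.9, 0.1, -1.7]
width: 0.0595
grasp_force: 40.0
```

Request:
send_rows --pt "0 0 0.0015 0 0 0" --pt "0 0 0.0015 0 0 0" --pt "0 0 0 0 0 0" --pt "0 0 0 0 0 0"

```text
time_s: 22.7
position: [0.4577, -0.1063, 0.0256]
orientation: [0.4, 0.916, -0.0, 0.001]
wrist_force: [-1.3, 1.8, 11.2]
width: 0.0593
grasp_force: 40.0
```

Request:
send_rows --pt "0 0 0 0 0 0" --pt "0 0 0 0 0 0" --pt "0 0 0 0 0 0" --pt "0 0 0 0 0 0" --pt "0 0 -0.03 0 0 0" --pt "0 0 -0.04 0 0 0" --pt "0 0 -0.04 0 0 0" --pt "0.037 0.034 0 0 0 0" --pt "0.037 0.034 0 0 0 0" --pt "0.037 0.034 0 0 0 0" --pt "0.037 0.034 0 0 0 0" --pt "0.037 0.034 0 0 0 0" --jaw 100

```text
time_s: 23.9
position: [0.4562, 0.1457, 0.1348]
orientation: [0.401, 0.916, -0.0, 0.0]
wrist_force: [1.0, -0.4, -0.0]
width: 0.088
grasp_force: 0.0
```

Request:
send_rows --pt "0.037 0.034 0 0 0 0" --pt "0.037 0.034 0 0 0 0" --pt "0.037 0.034 0 0 0 0" --pt "0 0 0 0 0 0"

```text
time_s: 24.3
position: [0.4551, 0.2985, 0.1345]
orientation: [0.398, 0.917, 0.001, 0.0]
wrist_force: [0.4, 0.4, -0.5]
width: 0.0882
grasp_force: 0.0
```

Run:
```python
from h import *
b=manip.camera("top");a=manip.camera("side")
cv2.imwrite("pics/top7.png",b[:,:,::-1]);cv2.imwrite("pics/side7.png",a[:,:,::-1])
a=cv2.resize(a[150:350,190:350],None,fx=2,fy=2,interpolation=2);b=cv2.resize(b[170:270,140:240],None,fx=4,fy=4,interpolation=2)
cv2.imwrite("pics/p7.png",np.hstack([a,b])[:,:,::-1])
```

```text
(no output)
```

View pics/p7.png

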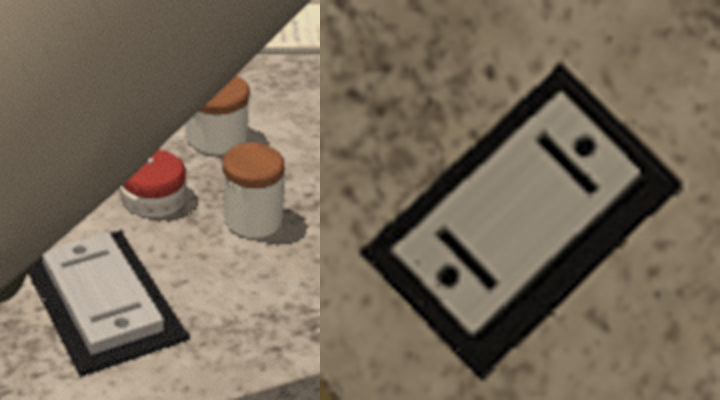

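The grate lies flat on the mat. In the top half, the mat corners are (562,64), (682,184), (483,379), (362,252) and the grate top corners are (563,90), (643,170), (474,336), (391,248). I'll measure the centring.

Run:
```python
from h import *
def go(a,b,z,P):
    o=[("top",(sx*a,sy*b,z),full("top",(p[0]-320,p[1]),(140,170),4.)[0]) for (sx,sy),p in zip([(1,1),(1,-1),(-1,-1),(-1,1)],P)]
    return fitp(o,-.82)
m=go(.071,.046,.005,[(562,64),(682,184),(483,379),(362,252)]);g=go(.058,.03,.017,[(563,90),(643,170),(474,336),(391,248)])
print(m,g);d=g[0][:2]-m[0][:2];c,s=np.cos(m[0][2]),np.sin(m[0][2])
print("along,across mm",1e3*(c*d[0]+s*d[1]),1e3*(-s*d[0]+c*d[1]),"yaw",np.degrees(g[0][2]-m[0][2]))
```

```text
(array([ 0.4582, -0.1085, -0.8208]), array([ 0.1729, -0.5495,  0.7106, -0.2172, -0.2999,  0.399 , -0.5672,
        0.2966])) (array([ 0.4603, -0.1084, -0.8246]), array([-0.2729,  0.1679, -0.198 ,  0.3442, -0.1145, -0.7322,  0.5787,
        0.2618]))
along,across mm 1.3979729178876021 1.5505181590797523 yaw -0.22198956161515246
```

The grate is within 2 mm and 0.2° of centred, the timer is at its starting pixel (257,217), and the arm is clear. Handing in.

```bash
python3 -c "
from workcell import manip
print(manip.sign_off())"
```

```text
the job is handed in; nothing more can be done
None
```

Job handed in at about 24 s: each lid is seated on the jar of its own size, the grate was lifted straight off the pins and lies flat on the mat within about 2 mm and 0.2° of centred, and the timer was left where it stood.

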